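# Reset the tripped battery charger through its recessed well

## Robot

A 6-joint arm with a two-finger parallel gripper is mounted at the origin on the work surface. World frame = base frame: x ahead of the robot, y to its left, z up, the work surface at z = 0. Lengths are in m, angles in rad, forces in N, time in s.
With the tool pointing down it reaches from about 0.25 to 0.725 m from the base axis. Payload 9.7 kg.
Tool frame: the origin (TCP) lies on the centre line of the jaws, within the pads' length; the fingertips stand 8 mm ahead of it and the grasp point (between the pads) lies 11 mm behind it (nose_length is the distance from the TCP to the fingertips, in m); z points along the fingers, y is the direction in which the jaws open and shut (so a half turn about z gives the same grasp; the last joint's range is limited). The gripper opens to 85 mm and grips with 20 to 120 N. Pads are 22 mm wide; open, the fingers measure 114 mm over their backs; the gripper's body (76 mm by 85 mm) begins 54 mm behind the grasp point. The pads swing forward as they close: fully open they stand 13 mm farther back than shut.
Start: joints at [1.279, 0.087, 0.176, 1.66, 0, 1.571], TCP at [0.158, 0.527, 0.21] pointing down, gripper open.
Joint ranges: [-3.13, 3.13], [-0.85, 1.81], [-1.15, 1.24], [-2.2, 2.28], [-1.44, 1.52], [-3.14, 3.14]. Speed limits (rad/s): [2.22, 2.22, 2.57, 3.14, 3.14, 3.14].

## Interface

Orientations are given as a unit quaternion [x, y, z, w].
In Python, from plant import sense, camera, calibration, close_job, nose_length gives the robot as it stands.
- The arm moves only by the tool jog_arm, never from a script. Its argument "plan" is a list of rows, each an object with "dr": the turn, a rotation vector about the tool's x, y, z in rad, a list of three; "dp": the shift along the tool's x, y, z in mm, a list of three; "gripper": the finger opening in mm, from 0 to 85.4. A call has 1 to 20 rows; each row shifts and turns the commanded pose from where the row before left it, along the tool's axes as they then stand; what a row does not reach is not made up. A row lasts 1/8 s, in which the tool goes at most 62.5 mm and 10.7 degrees, less where a joint would pass 70% of its speed; a pose out of reach is approached as far as the arm can. A call with a gripper value outside its range is refused whole. The fingers move at their own pace and stop on an object; the grip force is fixed at half the most. Time passes only in rows, so rows that do not move let the fingers close. It gives the time, the measured TCP pose, the force and the opening at its end, in the units of the state.
- sense(): the state, without advancing time (a new reading comes with each control period).
- camera(name): name is "side" or "top" or "wrist"; returns the picture (420x560x3 uint8, red, green, blue); there is no depth.
- calibration(name): a dict with "fx", "fy", "cx", "cy" (pixels), "world_to_cam" (4x4, takes a point from world to camera coordinates); the wrist camera has in their place "hand_eye" (4x4, takes a point from camera to tool coordinates, whose origin is the TCP and whose axes are the flange's). Camera axes: x right, y down, z forward; pixel columns grow to the right and rows downward; lengths in m; the calibration is good to about 2 mm. A picture is of the moment at which its call begins: read the wrist's pose just before it. calibration takes no time and is no camera call.
- close_job(): hands the job in, once; it reports no verdict.
The state is a dict: "t": time; "q": joint angles; "qvel": joint speeds; "effort": joint torques, N m; "position": TCP position; "tcp_rot": TCP orientation; "contact_force": force on the tool from outside, world axes, zero at the start; "ft_torque": the same for the moment, N m; "gripper_width": finger opening in m.
Only numpy, scipy, OpenCV 4.12 (cv2) and the standard library are available. Lean on these libraries where they do the work, as an engineer would, in place of code of your own. Each camera call takes 0.05 s, during which the arm holds its last target.

## Task

The battery charger on the bench has tripped. Using only the fingertips, and gripping and lifting nothing, gently push the sliding shutter by its upright tab until the round well is completely uncovered, reach in and press the sunken reset key all the way down for a moment, let it spring back up, and push the shutter back so that it covers the whole well again. Leave the raised start button and the loose things around alone.

Things in the scene. Friction and masses are not known exactly. Their poses are not given: they have to be found in the camera images.
- charger: Grey steel battery charger, fixed to the bench, 160 (its x) by 290 (its y) by 90 mm high, flat top 90 mm above the bench. Origin at the centre of its underside, z up. Two steel rails, 5 mm high, 4 mm wide, run along y on the top at x = +-40 mm (y -137 to +78 mm), with the shutter between them. Well centre at x 0, y -60 mm; start button at x -20, y +117 mm.
- well_rim (a point): Centre of the mouth of the round well, level with the charger's top (90 mm above the bench). The well is a plain vertical hole 52 mm across and 34 mm deep, with the reset key standing in the middle of its floor. Its axes are the charger's. The shutter covers it at the start.
- key_top (a point): Centre of the top face of the reset key: an upright pale plastic disc 30 mm across in the middle of the well; its top lies 24 mm below the well's mouth (66 mm above the bench) when released. It is pressed straight down.
- reset_key (a joint): Travel of the reset key, m: 0 released, 0.006 all the way down (a stop). A spring pushes it back up: about 2 N to start it, 5.5 N fully down. It counts as fully pressed beyond 0.005.
- shutter: Sliding shutter: aluminium plate 72 (charger x) by 80 (charger y) by 3 mm just above the charger's top, upper face 93.5 mm above the bench. Origin at the middle of the plate's underside; axes as the charger's. Slides only along charger y with 1.5 N friction and stays put; starts within 12 mm of centred on the well. More than 20 N of finger force on it (pinching, ramming) fails.
- tab (a point): Middle of the top edge of the shutter's upright tab, a fin in the middle of the plate: 40 mm wide (charger x), 8 mm thick (charger y), 16 mm high, top 109.5 mm above the bench. Push its broad faces with the outside of the fingers. From the well's centre it can go -30 to +95 mm along charger y; within 13 mm the plate covers the whole well, from +67 mm on it is all uncovered.
- start_button (a joint): Travel of the start button, m: 0 released, 0.006 pressed. A raised round push button, 26 mm across, on a black housing on top of the charger near its +y end; not to be pressed.
- oil_filter: Bystander: loose dark steel oil filter standing on the bench at one end of the charger, 72 mm across, 78 mm high. Origin at the centre of its underside.
- spray_can: Bystander: loose yellow spray can with a white cap standing on the bench at the other end of the charger, 54 mm across, 150 mm high. Origin at the centre of its underside.
- socket: Bystander: loose steel wrench socket standing on the charger's top near its far +y corner, 22 mm across, 26 mm high. Origin at the centre of its underside.
- screwdriver: Bystander: loose screwdriver, 180 mm long, black handle, lying on the bench on the robot's side of the charger. Origin near its middle, length along its x.

How it is judged:
On the way, in this order (a step that is already met when the one before it is completed fails the run):
1. the shutter is pushed clear of the well (y of shutter in the frame of well_rim above 0.066 m), for 0.1 s.
2. the reset key is pressed all the way down (value of joint reset_key above 0.005 m), for 0.2 s.
3. the key is up again and the shutter covers the well (y of shutter in the frame of well_rim between -0.013 and 0.013 m and value of joint reset_key below 0.001 m), for 0.2 s.
At the end, for the whole second after the job is handed in: The shutter is back over the well (within 13 mm of centred, so that no part of the well shows), the reset key has sprung back up, the start button is not pressed, and each bystander is within 30 mm of where it began (all of step 3 and value of joint start_button below 0.002 m and distance of each of oil_filter, spray_can, socket, screwdriver from where it was at the start of the episode below 0.03 m); the robot touches nothing.
It fails at once if the shutter is pinched or rammed (more than 20 N from the fingers) (contact force between shutter and the fingers above 20 N).
It fails at once if the start button is pressed (value of joint start_button above 0.003 m).
It fails at once if a bystander is lifted or knocked away (moved more than 30 mm) (distance of any of oil_filter, spray_can, socket, screwdriver from where it was at the start of the episode above 0.03 m).
It also fails if it takes over 48 s, if anything falls off the work surface, if the arm or the gripper's body presses on something with over 40 N, if the wrist force passes 120 N, or if a joint passes its speed limit or range.

## Working session

There is one attempt and no reset: what is moved stays moved. The work goes in short steps, Python scripts to look and compute and a tool call to move; the robot and the scene stay as the last step left them, time stands still between calls to the robot, and variables do not carry over. Pictures are saved under pics/ and viewed, and the job is handed in when it is done.

Besides the shell and the picture viewer there is one more tool, called after "Call:" as name(argument=value, ...), one argument or row to a line, values as JSON. jog_arm: Moves the arm, as the interface text tells. Its arguments: {"type":"object","properties":{"plan":{"type":"array"}},"required":["plan"]}

```bash
mkdir -p pics; python3 - <<'E'
from plant import *
import cv2
for n in ["side","top","wrist"]:
    s=sense()
    cv2.imwrite(f"pics/{n}0.png",camera(n)[:,:,::-1]); print(n,calibration(n))
print(s, nose_length if not callable(nose_length) else nose_length())
E
```

```text
side {'fx': 537.8712963437567, 'fy': 537.8712963437567, 'cx': 269.97282996590167, 'cy': 208.49146239426256, 'world_to_cam': array([[ 0.99134632, -0.1289845 , -0.02440225, -0.55010234],
       [-0.08766452, -0.51212333, -0.85442649,  0.16673184],
       [ 0.09771081,  0.84917177, -0.51899895,  1.11232349],
       [ 0.        ,  0.        ,  0.        ,  1.        ]])}
top {'fx': 392.49560677016166, 'fy': 392.49560677016166, 'cx': 283.1203027600389, 'cy': 210.77704011598078, 'world_to_cam': array([[ 0.0147439 , -0.9996927 ,  0.01992813,  0.017003  ],
       [-0.99251505, -0.01704862, -0.12092655,  0.56378488],
       [ 0.12122913, -0.01799604, -0.9924614 ,  0.99110937],
       [ 0.        ,  0.        ,  0.        ,  1.        ]])}
wrist {'fx': 342.57418995313003, 'fy': 342.57418995313003, 'cx': 280.17876632109574, 'cy': 205.56825317817322, 'hand_eye': array([[-4.28868482e-04, -9.60296421e-01, -2.78981362e-01,
         7.09247441e-02],
       [ 9.99999093e-01, -5.56950020e-05, -1.34555362e-03,
         4.11517739e-04],
       [ 1.27659246e-03, -2.78981686e-01,  9.60295574e-01,
        -1.63469366e-01],
       [ 0.00000000e+00,  0.00000000e+00,  0.00000000e+00,
         1.00000000e+00]])}
{'t': 0.1, 'q': array([ 1.27899830e+00,  8.73879608e-02,  1.75245182e-01,  1.65977265e+00,
       -2.84346897e-05,  1.57077681e+00]), 'qvel': array([ 0.00078756, -0.00284947,  0.00142493,  0.00069223, -0.00104733,
       -0.00079317]), 'effort': array([ 8.46462535e-04, -5.21559191e+01,  4.65653801e+01,  1.59449381e-02,
       -6.51504664e-06, -6.86996103e-06]), 'position': array([0.1581697 , 0.52654914, 0.2095797 ]), 'tcp_rot': array([ 1.45372263e-01,  9.89376871e-01, -5.55672327e-04, -6.72877358e-05]), 'contact_force': array([ 0.30248324, -0.21918469,  0.05954012]), 'ft_torque': array([0.00712619, 0.02096411, 0.01817408]), 'gripper_width': 0.08553938074110354} 0.008
```

View pics/top0.png

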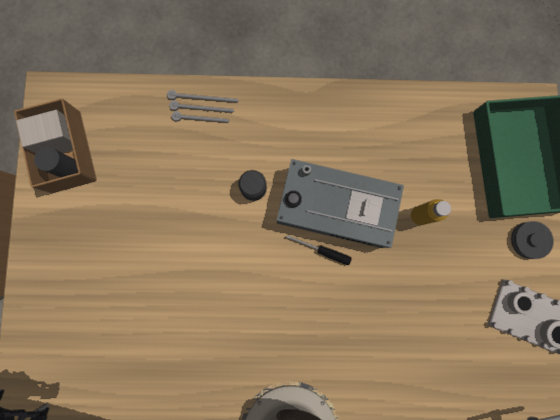

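View pics/side0.png

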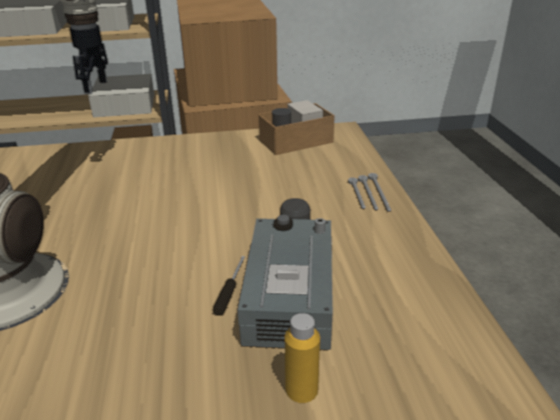

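View pics/wrist0.png

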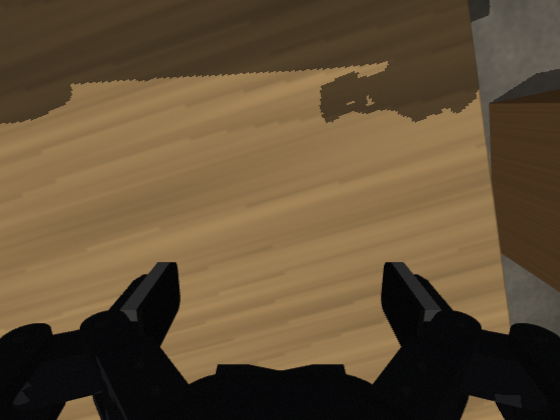

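The top view shows the charger around (340,205), its start button at (293,199), socket at (307,170), shutter at (365,208), oil filter at (253,185), can at (432,212). The wrist camera doesn't see the charger yet. I'll enlarge these areas.

```bash
python3 - <<'E'
import cv2
a=cv2.imread("pics/top0.png")[150:275,265:415]; cv2.imwrite("pics/topc.png",cv2.resize(a,None,fx=5,fy=4.8,interpolation=cv2.INTER_CUBIC)[:600])
a=cv2.imread("pics/side0.png")[205:355,230:350]; cv2.imwrite("pics/sidec.png",cv2.resize(a,None,fx=4,fy=4,interpolation=cv2.INTER_CUBIC))
E
```

```text
(no output)
```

View pics/topc.png

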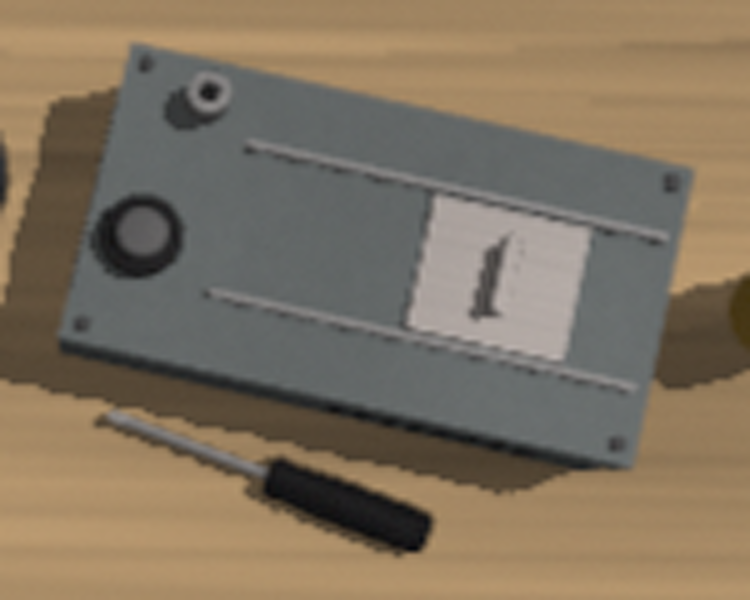

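View pics/sidec.png

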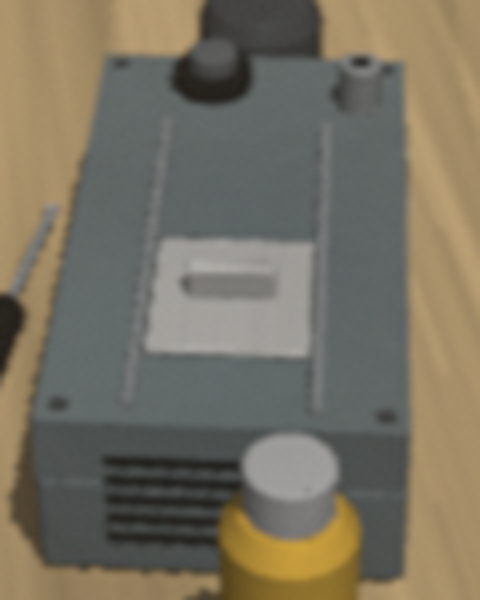

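```bash
cat > h.py <<'E'
import numpy as np
from scipy.optimize import least_squares
from plant import calibration
def proj(n,P):
    c=calibration(n);P=np.asarray(P,float);p=P@c['world_to_cam'][:3,:3].T+c['world_to_cam'][:3,3]
    return np.c_[c['fx']*p[:,0]/p[:,2]+c['cx'],c['fy']*p[:,1]/p[:,2]+c['cy']]
def W(p,L):
    L=np.asarray(L,float);c,s=np.cos(p[2]),np.sin(p[2])
    return np.c_[p[0]+c*L[:,0]-s*L[:,1],p[1]+s*L[:,0]+c*L[:,1],L[:,2]]
T=lambda a:np.array(a,float)/[5,4.8]+[265,150]
S=lambda a:np.array(a,float)/4+[230,205]
E
cat > fit.py <<'E'
from h import *
L=[[.08,.145,.09],[.08,-.145,.09],[-.08,-.145,.09],[-.08,.145,.09],[.04,.078,.095],[.04,-.137,.095],[-.04,.078,.095],[-.04,-.137,.095]]
t=T([[133,45],[692,168],[632,467],[60,345],[247,146],[667,239],[207,292],[634,388]])
s=S([[405,65],[407,430],[37,420],[105,58],[327,123],[317,412],[168,120],[127,403]])
for use in ("t","s","ts"):
  f=lambda p:np.concatenate([(proj("top",W(p,L))-t).ravel()]*("t" in use)+[(proj("side",W(p,L))-s).ravel()]*("s" in use))
  r=least_squares(f,[.5,0,0]);print(use,r.x,np.abs(r.fun).max())
p=r.x
# shutter corners top z .0935
def LS(d):return [[.036,d+.04,.0935],[-.036,d+.04,.0935],[-.036,d-.04,.0935],[.036,d-.04,.0935]]
tt=T([[432,195],[408,327],[562,360],[590,228]])
ss=S([[315,240],[160,238],[145,350],[312,357]])
for n,q in(("top",tt),("side",ss)):
  r=least_squares(lambda d:(proj(n,W(p,LS(d[0])))-q).ravel(),[-.06]);print(n,"shutter rel well",r.x+.06,np.abs(r.fun).max())
print("well",W(p,[[0,-.06,.09]]))
E
python3 fit.py
```

```text
t [ 0.57845939 -0.11582425 -0.21039639] 0.6737212194917674
s [ 0.58009427 -0.11589447 -0.21424078] 1.5812975335757073
ts [ 0.57947294 -0.1159152  -0.21227493] 1.6473122579683945
top shutter rel well [0.00038576] 0.7937298452056893
side shutter rel well [0.00010753] 0.8122789391371725
well [[ 0.56683188 -0.17456845  0.09      ]]
```

```bash
cat >> h.py <<'E'
P=np.array([0.57947294,-0.1159152,-0.21227493])
def loc():
    from plant import sense
    from scipy.spatial.transform import Rotation as R
    s=sense();d=s['position'][:2]-P[:2];c,n=np.cos(P[2]),np.sin(P[2])
    m=R.from_quat(s['tcp_rot']).as_matrix();yw=np.arctan2(m[1,1],m[0,1])-np.pi/2
    print("t",round(s['t'],2),"charger-frame TCP mm",np.round([1e3*(c*d[0]+n*d[1]),1e3*(-n*d[0]+c*d[1]),1e3*s['position'][2]],1),"yaw err deg",np.round(np.degrees(yw-P[2]),2),"tz",np.round(m[:,2],3),"F",np.round(s['contact_force'],2),"q",np.round(s['q'],2),"w",round(s['gripper_width'],4))
E
cat > can.py <<'E'
from h import *
def back(n,u,z):
    c=calibration(n);M=c['world_to_cam'];d=np.linalg.inv(M[:3,:3])@[(u[0]-c['cx'])/c['fx'],(u[1]-c['cy'])/c['fy'],1];o=-M[:3,:3].T@M[:3,3]
    return o+d*(z-o[2])/d[2]
for nm,w in (("can",back("top",(442,208),.15)),("filter",back("top",(253,183),.078)),("socket",back("top",(307,169),.116))):
    d=w[:2]-P[:2];c,n=np.cos(P[2]),np.sin(P[2]);print(nm,w,(c*d[0]+n*d[1],-n*d[0]+c*d[1]))
loc()
E
python3 can.py
```

```text
can [ 0.56218382 -0.34284318  0.15      ] (np.float64(0.030909109934988455), np.float64(-0.22547693748608408))
filter [0.62719169 0.10364581 0.078     ] (np.float64(0.0003896031518069859), np.float64(0.22468636975380335))
socket [ 0.65694421 -0.02918119  0.116     ] (np.float64(0.057458865027761194), np.float64(0.10110917592356894))
t 0.15 charger-frame TCP mm [-547.2  539.3  209.7] yaw err deg -4.55 tz [-0.    -0.001 -1.   ] F [ 0.    0.04 -0.83] q [1.28 0.09 0.18 1.66 0.   1.57] w 0.0852
```

Call:
jog_arm(
  plan=[
    {"dr": [0, 0, -0.08], "dp": [0, 0, 0], "gripper": 0},
    {"dr": [0, 0, 0], "dp": [-32, -37, 0], "gripper": 0},
    {"dr": [0, 0, 0], "dp": [-32, -37, 0], "gripper": 0},
    {"dr": [0, 0, 0], "dp": [-32, -37, 0], "gripper": 0},
    {"dr": [0, 0, 0], "dp": [-32, -37, 0], "gripper": 0},
    {"dr": [0, 0, 0], "dp": [-32, -37, 0], "gripper": 0},
    {"dr": [0, 0, 0], "dp": [-32, -37, 0], "gripper": 0},
    {"dr": [0, 0, 0], "dp": [-32, -37, 0], "gripper": 0},
    {"dr": [0, 0, 0], "dp": [-32, -37, 0], "gripper": 0},
    {"dr": [0, 0, 0], "dp": [-32, -37, 0], "gripper": 0},
    {"dr": [0, 0, 0], "dp": [-32, -37, 0], "gripper": 0},
    {"dr": [0, 0, 0], "dp": [-32, -37, 0], "gripper": 0},
    {"dr": [0, 0, 0], "dp": [-32, -37, 0], "gripper": 0},
    {"dr": [0, 0, 0], "dp": [-32, -37, 0], "gripper": 0},
    {"dr": [0, 0, 0], "dp": [-32, -37, 0], "gripper": 0},
    {"dr": [0, 0, 0], "dp": [-32, -37, 0], "gripper": 0},
    {"dr": [0, 0, 0], "dp": [-32, -37, 0], "gripper": 0},
    {"dr": [0, 0, 0], "dp": [0, 0, 0], "gripper": 0},
  ],
)

```text
t: 2.4
position: [0.5349, -0.1621, 0.2085]
tcp_rot: [0.107, 0.994, 0.0, -0.001]
contact_force: [0.3, -0.4, -0.4]
gripper_width: 0.0
```

```bash
python3 - <<'E'
from h import *; loc()
E
```

```text
t 2.4 charger-frame TCP mm [-33.9 -54.6 208.5] yaw err deg -0.15 tz [-0.002  0.    -1.   ] F [ 0.28 -0.36 -0.36] q [-0.29  0.11  0.2   1.66 -0.   -0.08] w 0.0
```

Call:
jog_arm(
  plan=[
    {"dr": [0, 0, 0], "dp": [-34, -37, 0], "gripper": 0},
    {"dr": [0, 0, 0], "dp": [0, 0, 35], "gripper": 0},
    {"dr": [0, 0, 0], "dp": [0, 0, 35], "gripper": 0},
    {"dr": [0, 0, 0], "dp": [0, 0, 10], "gripper": 0},
    {"dr": [0, 0, 0], "dp": [0, 0, 0], "gripper": 0},
    {"dr": [0, 0, 0], "dp": [0, 0, 0], "gripper": 0},
  ],
)

```text
t: 3.15
position: [0.5604, -0.203, 0.1321]
tcp_rot: [0.106, 0.994, -0.0, 0.001]
contact_force: [-0.7, -0.5, 0.4]
gripper_width: 0.0001
```

```bash
python3 - <<'E'
from h import *; loc()
from plant import camera
import cv2
a=camera("side")[180:360,190:400,::-1];cv2.imwrite("pics/s1.png",cv2.resize(a,None,fx=3.3,fy=3.3,interpolation=cv2.INTER_CUBIC))
cv2.imwrite("pics/w1.png",camera("wrist")[:,:,::-1])
E
```

```text
t 3.15 charger-frame TCP mm [ -0.3 -89.1 132.1] yaw err deg 0.04 tz [ 0.002 -0.001 -1.   ] F [-0.68 -0.47  0.38] q [-0.35  0.18  0.13  1.52 -0.   -0.14] w 0.0001
```

View pics/s1.png

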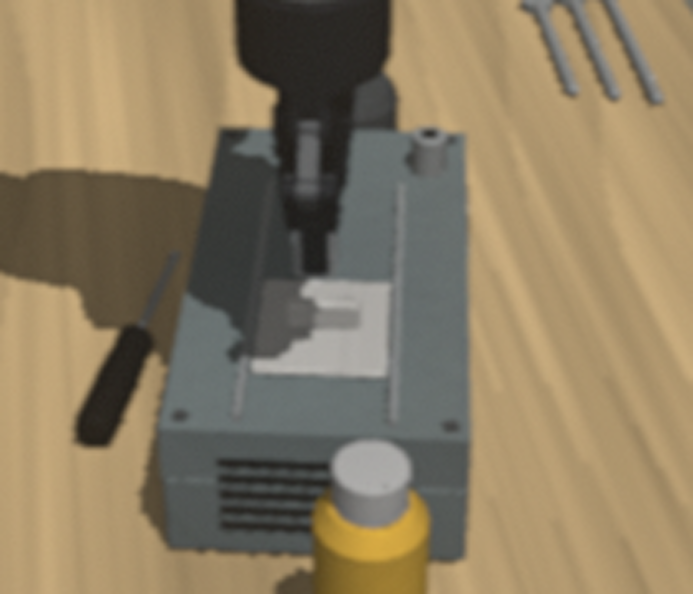

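View pics/w1.png

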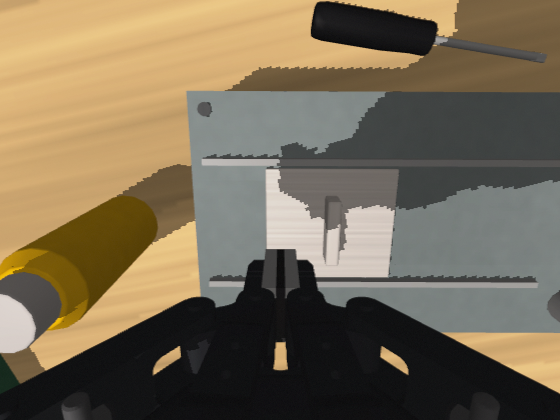

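```bash
python3 - <<'E'
from h import *; loc()
from plant import *
from scipy.spatial.transform import Rotation as R
pp=lambda a:np.round((a-[190,180])*3.3)
print("tip side pred",pp(proj("side",W(P,[[0,-.089,.124]]))))
s=sense();c=calibration("wrist");H=np.linalg.inv(c['hand_eye']);m=R.from_quat(s['tcp_rot']).as_matrix()
def pw(L):
    t=(W(P,L)-s['position'])@m; k=t@H[:3,:3].T+H[:3,3]
    return np.c_[c['fx']*k[:,0]/k[:,2]+c['cx'],c['fy']*k[:,1]/k[:,2]+c['cy']]
print("tip,",pw([[0,-.089,.124]]),"tab top corners",pw([[.02,-.056,.1095],[.02,-.064,.1095],[-.02,-.056,.1095],[-.02,-.064,.1095]]),"plate",pw([[.036,-.02,.0935],[.036,-.1,.0935],[-.036,-.1,.0935]]), "corner hole/edge", pw([[-.08,-.145,.09]]), "rail ends",pw([[.04,-.137,.095],[-.04,-.137,.095]]))
E
```

```text
t 3.25 charger-frame TCP mm [ -0.3 -89.2 131.8] yaw err deg 0.04 tz [ 0.002 -0.001 -1.   ] F [ 1.3   0.14 -0.12] q [-0.35  0.18  0.13  1.52  0.   -0.14] w -0.0001
tip side pred [[319. 314.]]
tip, [[280.20740814 243.80359458]] tab top corners [[335.70478927 265.59831643]
 [322.25506174 265.5857471 ]
 [338.96448242 200.80906468]
 [324.72938059 200.79962492]] plate [[385.97476635 276.95592507]
 [263.41761828 276.83558481]
 [261.78133956 167.59181899]] corner hole/edge [[181.72160092  89.70043973]] rail ends [[206.66873947 283.4119322 ]
 [198.47898776 161.24934451]]
```

```bash
python3 - <<'E'
from plant import camera
import cv2
a=camera("side")[220:310,245:335,::-1];cv2.imwrite("pics/s2.png",cv2.resize(a,None,fx=6.6,fy=6.6,interpolation=cv2.INTER_NEAREST))
E
```

```text
(no output)
```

View pics/s2.png

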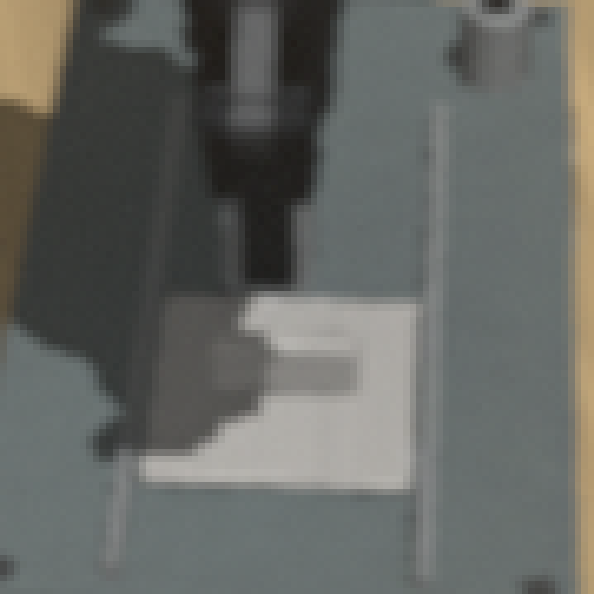

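```bash
python3 - <<'E'
from h import *
from plant import *
s=sense();c=calibration("wrist");H=np.linalg.inv(c['hand_eye'])
for z in (.008,0,-.005,-.01,-.015):
    t=np.array([[x,0,z] for x in(-.011,0,.011)]);k=t@H[:3,:3].T+H[:3,3]
    print(z,"wrist rows",c['fy']*k[:,1]/k[:,2]+c['cy'],"width px of 22mm",.022*c['fx']/k[1,2], end=' ')
    print("side crop",((proj("side",W(P,[[x,-.089,.132-z] for x in(-.011,0,.011)])))-[245,220])*6.6)
E
```

```text
0.008 wrist rows [261.88232629 243.19816771 223.88195415] width px of 22mm 40.86288530084301 side crop [[233.2603231  363.52581202]
 [275.13984834 364.8907622 ]
 [317.10202952 366.25840634]]
0 wrist rows [268.53859401 249.15785786 229.092503  ] width px of 22mm 42.638980782941275 side crop [[232.81937284 339.32346775]
 [274.88618124 340.67056916]
 [317.03638772 342.02034122]]
-0.005 wrist rows [272.99550589 253.15309452 232.58982764] width px of 22mm 43.829633584661906 side crop [[232.5417679  324.08662358]
 [274.72648125 325.4223784 ]
 [316.99506163 326.76078883]]
-0.01 wrist rows [277.70386326 257.37786708 236.29183855] width px of 22mm 45.08869223835744 side crop [[232.26260034 308.76401219]
 [274.56588144 310.08827109]
 [316.95350245 311.41517016]]
-0.015 wrist rows [282.68556247 261.85254167 240.21704677] width px of 22mm 46.42222621666469 side crop [[231.98185693 293.35490738]
 [274.40437415 294.66751901]
 [316.91170821 295.982755  ]]
```

Call:
jog_arm(
  plan=[
    {"dr": [0, 0, 0], "dp": [0, 0, 12], "gripper": 0},
    {"dr": [0, 0, 0], "dp": [0, 0, 12], "gripper": 0},
    {"dr": [0, 0, 0], "dp": [0, 0, 0], "gripper": 0},
    {"dr": [0, 0, 0], "dp": [0, 0, 0], "gripper": 0},
  ],
)

```text
t: 3.8
position: [0.5597, -0.203, 0.1061]
tcp_rot: [0.106, 0.994, 0.0, -0.0]
contact_force: [-0.1, -0.4, -0.3]
gripper_width: 0.0002
```

```bash
python3 - <<'E'
from h import *; loc()
from plant import camera
import cv2
a=camera("side")[220:310,245:335,::-1];cv2.imwrite("pics/s3.png",cv2.resize(a,None,fx=6.6,fy=6.6,interpolation=cv2.INTER_NEAREST))
cv2.imwrite("pics/w3.png",camera("wrist")[:,:,::-1])
E
```

```text
t 3.8 charger-frame TCP mm [ -1.  -89.3 106.1] yaw err deg 0.03 tz [-0.  0. -1.] F [-0.12 -0.37 -0.31] q [-0.35  0.18  0.08  1.47 -0.   -0.14] w 0.0002
```

View pics/s3.png

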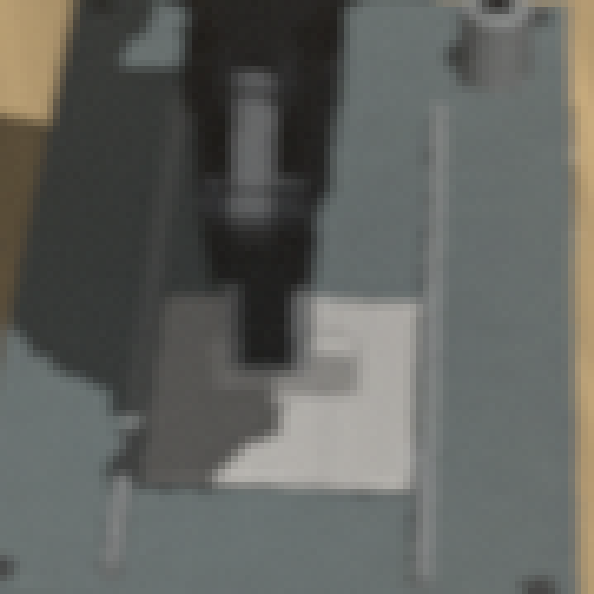

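View pics/w3.png

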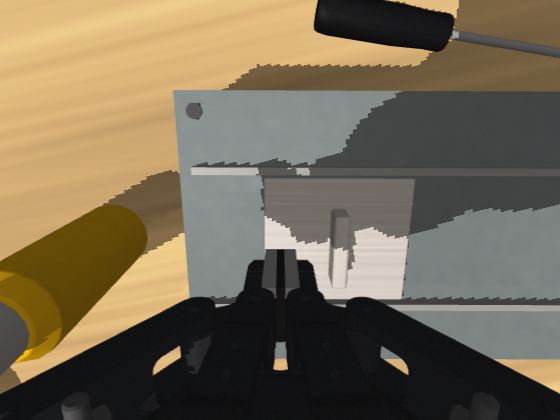

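Call:
jog_arm(
  plan=[
    {"dr": [0, 0, 0], "dp": [-1, -33, 0], "gripper": 0},
    {"dr": [0, 0, 0], "dp": [0, 0, 3], "gripper": 0},
    {"dr": [0, 0, 0], "dp": [0, 0, 3], "gripper": 0},
    {"dr": [0, 0, 0], "dp": [0, 0, 1], "gripper": 0},
    {"dr": [0, 0, 0], "dp": [0, 0, 1], "gripper": 0},
    {"dr": [0, 0, 0], "dp": [0, 0, 1], "gripper": 0},
  ],
)

```text
t: 4.65
position: [0.554, -0.2351, 0.0972]
tcp_rot: [0.105, 0.994, 0.0, 0.0]
contact_force: [0.2, 0.4, 0.5]
gripper_width: -0.0
```

Call:
jog_arm(
  plan=[
    {"dr": [0, 0, 0], "dp": [0, 0, 1], "gripper": 0},
    {"dr": [0, 0, 0], "dp": [0, 0, 1], "gripper": 0},
    {"dr": [0, 0, 0], "dp": [0, 0, 1], "gripper": 0},
  ],
)

```text
t: 5.03
position: [0.5538, -0.2354, 0.0941]
tcp_rot: [0.106, 0.994, 0.0, 0.0]
contact_force: [0.5, 0.4, -1.3]
gripper_width: -0.0003
```

```bash
python3 - <<'E'
from h import *; loc()
from plant import camera
import cv2
a=camera("side")[220:310,245:335,::-1];cv2.imwrite("pics/s4.png",cv2.resize(a,None,fx=6.6,fy=6.6,interpolation=cv2.INTER_NEAREST))
E
```

```text
t 5.03 charger-frame TCP mm [ 1.000e-01 -1.222e+02  9.410e+01] yaw err deg 0.03 tz [ 0.  0. -1.] F [ 0.47  0.44 -1.31] q [-0.4   0.2   0.08  1.45  0.   -0.19] w -0.0003
```

View pics/s4.png

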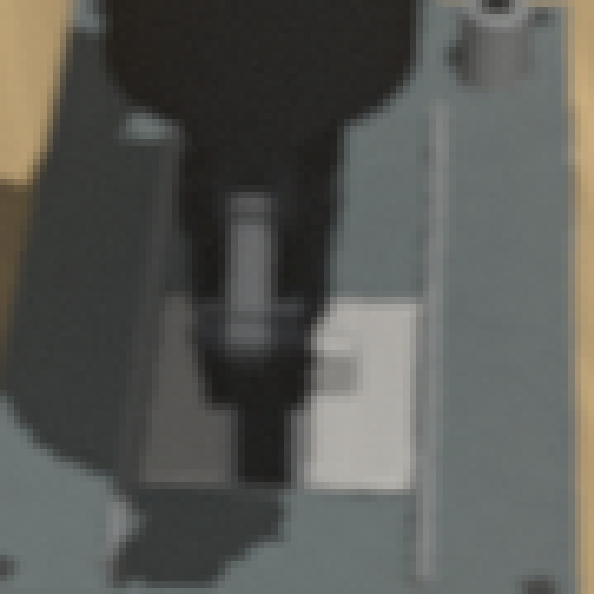

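Call:
jog_arm(
  plan=[
    {"dr": [0, 0, 0], "dp": [0, 0, 2], "gripper": 0},
    {"dr": [0, 0, 0], "dp": [0, 0, 2], "gripper": 0},
    {"dr": [0, 0, 0], "dp": [0, 0, 1], "gripper": 0},
    {"dr": [0, 0, 0], "dp": [0, 0, 1], "gripper": 0},
  ],
)

```text
t: 5.58
position: [0.5538, -0.2354, 0.0881]
tcp_rot: [0.106, 0.994, 0.0, -0.0]
contact_force: [0.6, -0.4, -0.8]
gripper_width: -0.0002
```

```bash
python3 - <<'E'
from h import *; loc()
for y in (-.122,-.130,-.136):
  for z in (.09,.105,.115): print(y,z,(proj("side",W(P,[[0,y,z]]))-[245,220])*6.6)
E
```

```text
t 5.58 charger-frame TCP mm [ 1.000e-01 -1.222e+02  8.810e+01] yaw err deg 0.03 tz [ 0.  0. -1.] F [ 0.56 -0.36 -0.8 ] q [-0.4   0.2   0.06  1.44  0.   -0.19] w -0.0002
-0.122 0.09 [[269.0519577  548.07865844]]
-0.122 0.105 [[268.51704714 503.52918168]]
-0.122 0.115 [[268.15533894 473.40468575]]
-0.13 0.09 [[267.25464014 568.87240432]]
-0.13 0.105 [[266.70025538 524.16686188]]
-0.13 0.115 [[266.32533869 493.93361086]]
-0.136 0.09 [[265.8889732  584.67224509]]
-0.136 0.105 [[265.31963671 539.84987357]]
-0.136 0.115 [[264.93457735 509.53515815]]
```

Call:
jog_arm(
  plan=[
    {"dr": [0, 0, 0], "dp": [0, 0, 4], "gripper": 0},
    {"dr": [0, 0, 0], "dp": [0, 0, 4], "gripper": 0},
    {"dr": [0, 0, 0], "dp": [0, 0, 2], "gripper": 0},
    {"dr": [0, 0, 0], "dp": [0, 0, 2], "gripper": 0},
    {"dr": [0, 0, 0], "dp": [0, 0, 1], "gripper": 0},
    {"dr": [0, 0, 0], "dp": [0, 0, 1], "gripper": 0},
    {"dr": [0, 0, 0], "dp": [0, 0, 1], "gripper": 0},
  ],
)

```text
t: 6.45
position: [0.5539, -0.2355, 0.0732]
tcp_rot: [0.106, 0.994, -0.0, 0.0]
contact_force: [0.5, 0.1, -0.1]
gripper_width: 0.0001
```

```bash
python3 - <<'E'
from h import *; loc()
from plant import camera
import cv2
a=camera("side")[220:310,245:335,::-1];cv2.imwrite("pics/s5.png",cv2.resize(a,None,fx=6.6,fy=6.6,interpolation=cv2.INTER_NEAREST))
E
```

```text
t 6.45 charger-frame TCP mm [ 1.000e-01 -1.223e+02  7.320e+01] yaw err deg 0.03 tz [ 0. -0. -1.] F [ 0.49  0.06 -0.14] q [-0.4   0.2   0.04  1.41  0.   -0.19] w 0.0001
```

View pics/s5.png

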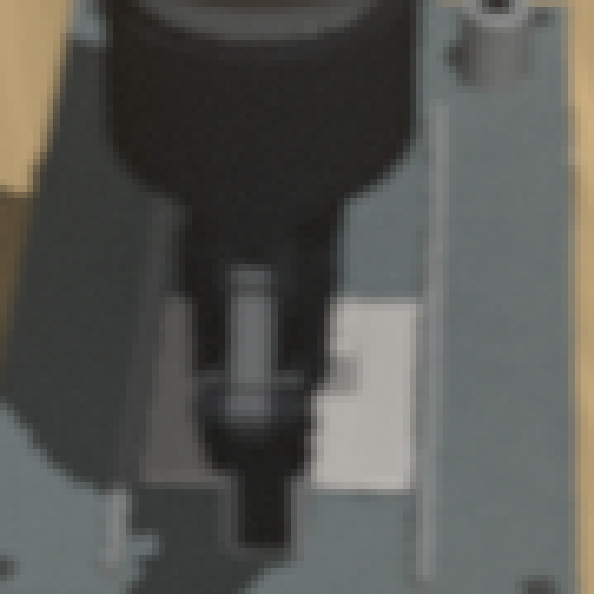

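Call:
jog_arm(
  plan=[
    {"dr": [0, 0, 0], "dp": [0, 0, 1], "gripper": 0},
    {"dr": [0, 0, 0], "dp": [0, 0, 1], "gripper": 0},
    {"dr": [0, 0, 0], "dp": [0, 0, 1], "gripper": 0},
    {"dr": [0, 0, 0], "dp": [0, 0, 1], "gripper": 0},
  ],
)

```text
t: 7.0
position: [0.5538, -0.2354, 0.0691]
tcp_rot: [0.106, 0.994, -0.0, -0.0]
contact_force: [-0.1, -0.7, 0.3]
gripper_width: 0.0003
```

Call:
jog_arm(
  plan=[
    {"dr": [0, 0, 0], "dp": [0, 0, 1], "gripper": 0},
    {"dr": [0, 0, 0], "dp": [0, 0, 1], "gripper": 0},
  ],
)

```text
t: 7.25
position: [0.5539, -0.2355, 0.0689]
tcp_rot: [0.106, 0.994, -0.0, 0.001]
contact_force: [-6.8, 2.7, 16.7]
gripper_width: -0.0001
```

Call:
jog_arm(
  plan=[
    {"dr": [0, 0, 0], "dp": [0, 0, -5], "gripper": 0},
    {"dr": [0, 0, 0], "dp": [0, 0, -5], "gripper": 0},
    {"dr": [0, 0, 0], "dp": [0, 18, 0], "gripper": 0},
    {"dr": [0, 0, 0], "dp": [0, 17, 0], "gripper": 0},
    {"dr": [0, 0, 0], "dp": [0, 2, 0], "gripper": 0},
    {"dr": [0, 0, 0], "dp": [0, 2, 0], "gripper": 0},
    {"dr": [0, 0, 0], "dp": [0, 2, 0], "gripper": 0},
    {"dr": [0, 0, 0], "dp": [0, 2, 0], "gripper": 0},
    {"dr": [0, 0, 0], "dp": [0, 2, 0], "gripper": 0},
    {"dr": [0, 0, 0], "dp": [0, 2, 0], "gripper": 0},
    {"dr": [0, 0, 0], "dp": [0, 2, 0], "gripper": 0},
    {"dr": [0, 0, 0], "dp": [0, 2, 0], "gripper": 0},
    {"dr": [0, 0, 0], "dp": [0, 2, 0], "gripper": 0},
  ],
)

```text
t: 8.88
position: [0.565, -0.1836, 0.0772]
tcp_rot: [0.106, 0.994, -0.0, 0.0]
contact_force: [0.7, -1.1, -0.1]
gripper_width: 0.0
```

```bash
python3 - <<'E'
from h import *; loc()
from plant import camera
import cv2
cv2.imwrite("pics/w6.png",camera("wrist")[:,:,::-1])
E
```

```text
t 8.88 charger-frame TCP mm [  0.1 -69.2  77.2] yaw err deg 0.02 tz [ 0. -0. -1.] F [ 0.72 -1.11 -0.08] q [-0.31  0.18  0.02  1.41 -0.   -0.1 ] w 0.0
```

View pics/w6.png

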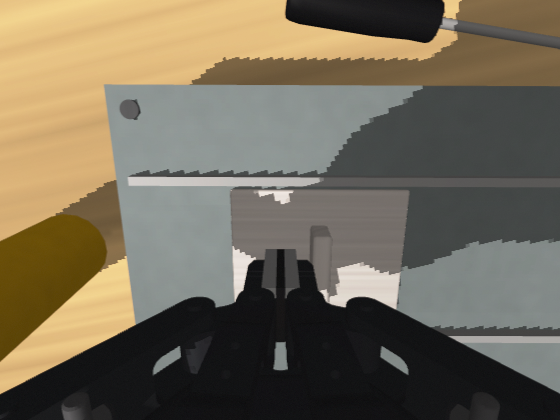

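Call:
jog_arm(
  plan=[
    {"dr": [0, 0, 0], "dp": [0, 2, 0], "gripper": 0},
    {"dr": [0, 0, 0], "dp": [0, 2, 0], "gripper": 0},
    {"dr": [0, 0, 0], "dp": [0, 2, 0], "gripper": 0},
    {"dr": [0, 0, 0], "dp": [0, 2, 0], "gripper": 0},
    {"dr": [0, 0, 0], "dp": [0, 3, 0], "gripper": 0},
    {"dr": [0, 0, 0], "dp": [0, 3, 0], "gripper": 0},
  ],
)

```text
t: 9.68
position: [0.568, -0.1697, 0.0772]
tcp_rot: [0.106, 0.994, 0.0, 0.0]
contact_force: [-0.4, -2.4, -1.3]
gripper_width: -0.0003
```

```bash
python3 - <<'E'
from h import *; loc()
from plant import camera
import cv2
cv2.imwrite("pics/w7.png",camera("wrist")[:,:,::-1])
E
```

```text
t 9.68 charger-frame TCP mm [  0.1 -55.   77.2] yaw err deg 0.03 tz [ 0.  0. -1.] F [-0.37 -2.35 -1.33] q [-0.29  0.18  0.02  1.41  0.   -0.08] w -0.0003
```

View pics/w7.png

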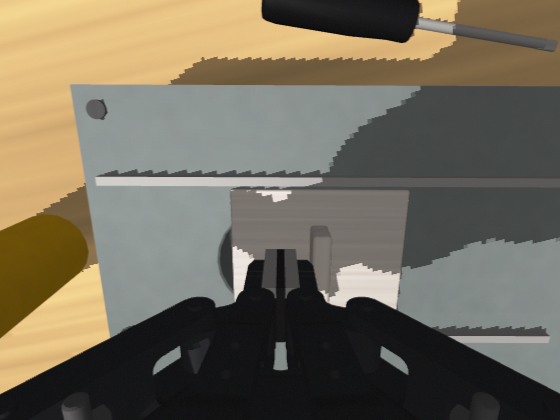

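Call:
jog_arm(
  plan=[
    {"dr": [0, 0, 0], "dp": [0, 4, 0], "gripper": 0},
    {"dr": [0, 0, 0], "dp": [0, 4, 0], "gripper": 0},
    {"dr": [0, 0, 0], "dp": [0, 4, 0], "gripper": 0},
    {"dr": [0, 0, 0], "dp": [0, 4, 0], "gripper": 0},
    {"dr": [0, 0, 0], "dp": [0, 4, 0], "gripper": 0},
    {"dr": [0, 0, 0], "dp": [0, 4, 0], "gripper": 0},
    {"dr": [0, 0, 0], "dp": [0, 4, 0], "gripper": 0},
    {"dr": [0, 0, 0], "dp": [0, 4, 0], "gripper": 0},
    {"dr": [0, 0, 0], "dp": [0, 4, 0], "gripper": 0},
    {"dr": [0, 0, 0], "dp": [0, 4, 0], "gripper": 0},
    {"dr": [0, 0, 0], "dp": [0, 4, 0], "gripper": 0},
    {"dr": [0, 0, 0], "dp": [0, 4, 0], "gripper": 0},
    {"dr": [0, 0, 0], "dp": [0, 3, 0], "gripper": 0},
    {"dr": [0, 0, 0], "dp": [0, 2, 0], "gripper": 0},
    {"dr": [0, 0, 0], "dp": [0, 0, 0], "gripper": 0},
    {"dr": [0, 0, 0], "dp": [0, -3, 0], "gripper": 0},
    {"dr": [0, 0, 0], "dp": [0, -3, -10], "gripper": 0},
    {"dr": [0, 0, 0], "dp": [0, 0, -20], "gripper": 0},
    {"dr": [0, 0, 0], "dp": [0, 0, 0], "gripper": 0},
  ],
)

```text
t: 12.1
position: [0.5787, -0.1244, 0.1092]
tcp_rot: [0.106, 0.994, -0.0, 0.002]
contact_force: [-0.3, 0.0, 0.2]
gripper_width: -0.0002
```

```bash
python3 - <<'E'
from h import *; loc()
from plant import camera
import cv2
cv2.imwrite("pics/w8.png",camera("wrist")[:,:,::-1])
a=camera("top")[150:275,265:415,::-1];cv2.imwrite("pics/t8.png",cv2.resize(a,None,fx=5,fy=4.8,interpolation=cv2.INTER_CUBIC))
E
```

```text
t 12.1 charger-frame TCP mm [  1.   -8.5 109.2] yaw err deg 0.01 tz [ 0.003 -0.001 -1.   ] F [-0.31  0.02  0.18] q [-0.21  0.17  0.07  1.47  0.    0.  ] w -0.0002
```

View pics/w8.png

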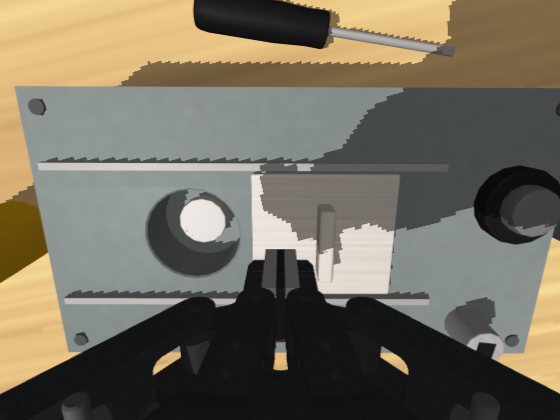

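```bash
cat >> h.py <<'E'
def wback(uv,z):
    from plant import sense
    from scipy.spatial.transform import Rotation as R
    s=sense();c=calibration("wrist");m=R.from_quat(s['tcp_rot']).as_matrix();H=c['hand_eye']
    d=m@H[:3,:3]@np.array([(uv[0]-c['cx'])/c['fx'],(uv[1]-c['cy'])/c['fy'],1]);o=s['position']+m@H[:3,3]
    w=o+d*(z-o[2])/d[2];return np.round(m.T@(w-s['position'])*1e3,1)
E
python3 - <<'E'
from h import *
for n,u,z in (("well",(193.5,232),.09),("well L",(147,232),.09),("well R",(240,232),.09),("well top",(193.5,188),.09),("well bot",(193.5,277),.09),("key",(203,220.5),.066),("plateL",(251,175),.0935),("plateR",(399.5,175),.0935),("railL",(38,167),.095),("rail R",(448,167),.095),("button",(530,212),.12)): print(n,wback(u,z))
E
```

```text
well [  3.  -48.5  17.1]
well L [  3.  -74.7  17.1]
well R [  3.  -22.4  17.1]
well top [ 28.4 -46.7  17.1]
well bot [-25.  -50.5  17.1]
key [  1.7 -48.5  41.1]
plateL [ 36.2 -15.1  13.6]
plateR [36.2 62.8 13.6]
railL [  40.7 -125.1   12.1]
rail R [40.6 86.9 12.1]
button [ 24.1 115.1 -12.9]
```

View pics/t8.png

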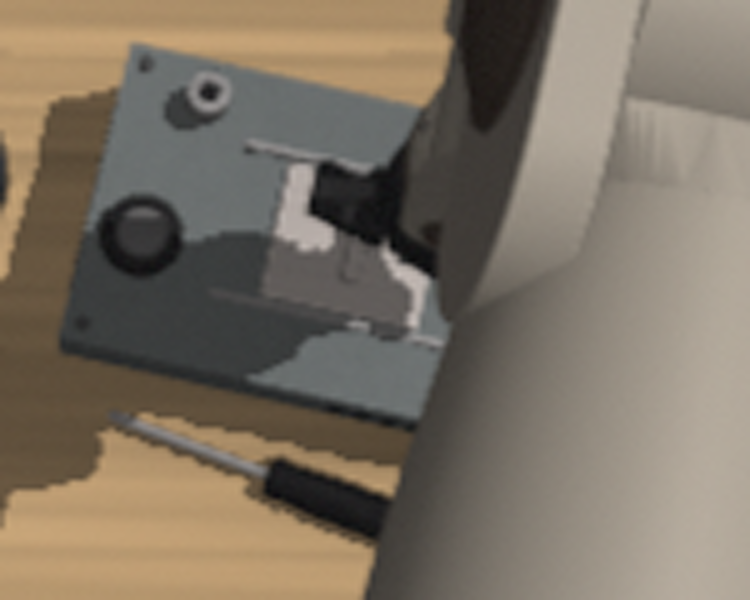

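Call:
jog_arm(
  plan=[
    {"dr": [0, 0, 0], "dp": [1, -25, 0], "gripper": 0},
    {"dr": [0, 0, 0], "dp": [1, -24, 0], "gripper": 0},
    {"dr": [0, 0, 0], "dp": [0, 0, 0], "gripper": 0},
    {"dr": [0, 0, 0], "dp": [0, 0, 15], "gripper": 0},
    {"dr": [0, 0, 0], "dp": [0, 0, 15], "gripper": 0},
    {"dr": [0, 0, 0], "dp": [0, 0, 5], "gripper": 0},
    {"dr": [0, 0, 0], "dp": [0, 0, 0], "gripper": 0},
  ],
)

```text
t: 13.08
position: [0.5652, -0.171, 0.0714]
tcp_rot: [0.105, 0.994, 0.0, -0.001]
contact_force: [-1.1, -0.4, -0.0]
gripper_width: -0.0001
```

```bash
python3 - <<'E'
from h import *; loc()
from plant import camera
import cv2
cv2.imwrite("pics/w9.png",camera("wrist")[:,:,::-1])
a=camera("side")[200:310,225:345,::-1];cv2.imwrite("pics/s9.png",cv2.resize(a,None,fx=5,fy=5,interpolation=cv2.INTER_CUBIC))
E
```

```text
t 13.07 charger-frame TCP mm [ -2.3 -56.9  71.4] yaw err deg 0.06 tz [-0.001  0.    -1.   ] F [-1.11 -0.36 -0.05] q [-0.29  0.18  0.01  1.4   0.   -0.08] w -0.0001
```

View pics/w9.png

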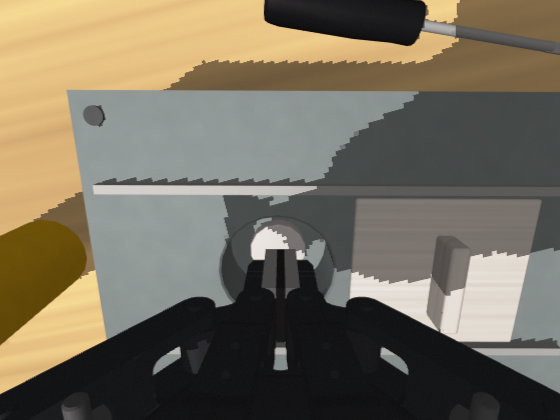

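View pics/s9.png

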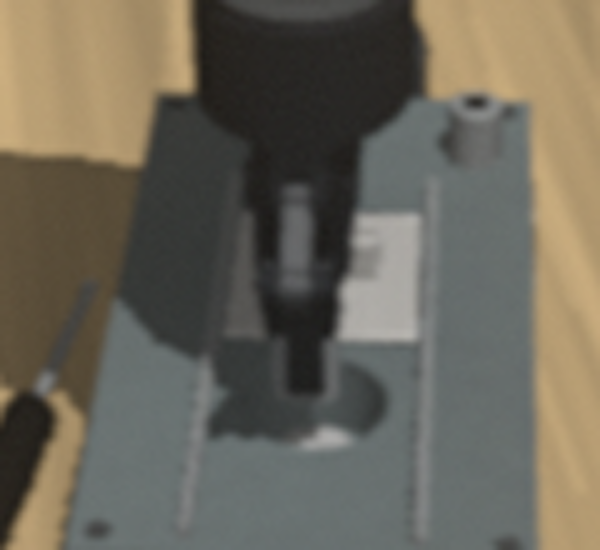

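```bash
python3 - <<'E'
from h import *
print(wback((278,217),.09),wback((221,268),.09),wback((335,268),.09),"key top edge",wback((278,222),.066),"plate L",wback((353,198),.0935),wback((541,198),.0935))
E
```

```text
[ 23.2  -0.8 -17.5] [ -2.  -27.5 -17.5] [ -2.   25.9 -17.5] key top edge [12.6 -1.   6.5] plate L [ 32.9  31.5 -21. ] [ 32.9 112.3 -21. ]
```

Call:
jog_arm(
  plan=[
    {"dr": [0, 0, 0], "dp": [-2, -1, 0], "gripper": 0},
    {"dr": [0, 0, 0], "dp": [0, 0, 6], "gripper": 0},
    {"dr": [0, 0, 0], "dp": [0, 0, 6], "gripper": 0},
    {"dr": [0, 0, 0], "dp": [0, 0, 6], "gripper": 0},
    {"dr": [0, 0, 0], "dp": [0, 0, 4], "gripper": 0},
    {"dr": [0, 0, 0], "dp": [0, 0, 2], "gripper": 0},
  ],
)

```text
t: 13.92
position: [0.5671, -0.1728, 0.0478]
tcp_rot: [0.106, 0.994, 0.0, -0.0]
contact_force: [-0.6, 0.0, -0.6]
gripper_width: 0.0
```

Call:
jog_arm(
  plan=[
    {"dr": [0, 0, 0], "dp": [0, 0, 2], "gripper": 0},
    {"dr": [0, 0, 0], "dp": [0, 0, 2], "gripper": 0},
    {"dr": [0, 0, 0], "dp": [0, 0, 1], "gripper": 0},
    {"dr": [0, 0, 0], "dp": [0, 0, 0], "gripper": 0},
  ],
)

```text
t: 14.42
position: [0.5674, -0.1729, 0.0435]
tcp_rot: [0.106, 0.994, -0.0, 0.0]
contact_force: [-0.9, -0.0, 2.1]
gripper_width: -0.0004
```

Call:
jog_arm(
  plan=[
    {"dr": [0, 0, 0], "dp": [0, 0, 2], "gripper": 0},
    {"dr": [0, 0, 0], "dp": [0, 0, 2], "gripper": 0},
    {"dr": [0, 0, 0], "dp": [0, 0, 1], "gripper": 0},
    {"dr": [0, 0, 0], "dp": [0, 0, 0], "gripper": 0},
  ],
)

```text
t: 14.92
position: [0.5674, -0.173, 0.0389]
tcp_rot: [0.106, 0.994, -0.0, 0.0]
contact_force: [-2.6, -0.1, 8.2]
gripper_width: -0.0001
```

Call:
jog_arm(
  plan=[
    {"dr": [0, 0, 0], "dp": [0, 0, 1], "gripper": 0},
    {"dr": [0, 0, 0], "dp": [0, 0, 0], "gripper": 0},
    {"dr": [0, 0, 0], "dp": [0, 0, 0], "gripper": 0},
  ],
)

```text
t: 15.3
position: [0.5674, -0.1729, 0.0388]
tcp_rot: [0.106, 0.994, -0.0, 0.001]
contact_force: [-5.8, 1.0, 15.1]
gripper_width: -0.0001
```

Call:
jog_arm(
  plan=[
    {"dr": [0, 0, 0], "dp": [0, 0, -3], "gripper": 0},
    {"dr": [0, 0, 0], "dp": [0, 0, -15], "gripper": 0},
    {"dr": [0, 0, 0], "dp": [0, 0, -25], "gripper": 0},
    {"dr": [0, 0, 0], "dp": [0, 0, -35], "gripper": 0},
    {"dr": [0, 0, 0], "dp": [0, 0, 0], "gripper": 0},
    {"dr": [0, 0, 0], "dp": [0, 25, 0], "gripper": 0},
    {"dr": [0, 0, 0], "dp": [0, 25, 0], "gripper": 0},
    {"dr": [0, 0, 0], "dp": [0, 25, 0], "gripper": 0},
    {"dr": [0, 0, 0], "dp": [0, 26, 0], "gripper": 0},
    {"dr": [0, 0, 0], "dp": [0, 0, 0], "gripper": 0},
  ],
)

```text
t: 16.55
position: [0.5884, -0.0728, 0.1145]
tcp_rot: [0.105, 0.995, 0.0, -0.001]
contact_force: [-0.8, -0.1, -0.7]
gripper_width: -0.0
```

```bash
python3 - <<'E'
from h import *; loc()
from plant import camera
import cv2
cv2.imwrite("pics/w10.png",camera("wrist")[:,:,::-1])
E
```

```text
t 16.55 charger-frame TCP mm [ -0.3  44.1 114.5] yaw err deg 0.15 tz [-0.001  0.    -1.   ] F [-0.76 -0.1  -0.66] q [-0.12  0.18  0.09  1.49  0.    0.09] w -0.0
```

View pics/w10.png

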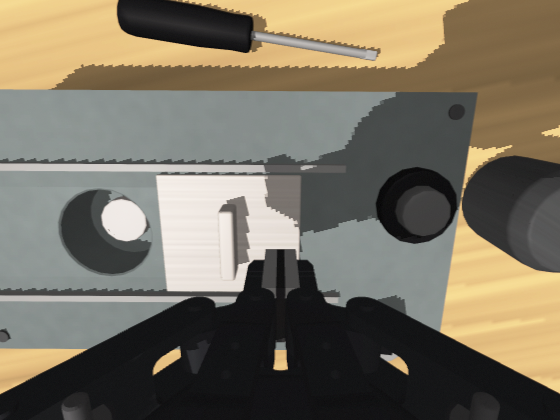

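Call:
jog_arm(
  plan=[
    {"dr": [0, 0, 0], "dp": [0, 0, 20], "gripper": 0},
    {"dr": [0, 0, 0], "dp": [0, 0, 17], "gripper": 0},
    {"dr": [0, 0, 0], "dp": [0, 0, 0], "gripper": 0},
    {"dr": [0, 0, 0], "dp": [0, -4, 0], "gripper": 0},
    {"dr": [0, 0, 0], "dp": [0, -2, 0], "gripper": 0},
    {"dr": [0, 0, 0], "dp": [0, -2, 0], "gripper": 0},
    {"dr": [0, 0, 0], "dp": [0, -2, 0], "gripper": 0},
    {"dr": [0, 0, 0], "dp": [0, -2, 0], "gripper": 0},
    {"dr": [0, 0, 0], "dp": [0, -2, 0], "gripper": 0},
    {"dr": [0, 0, 0], "dp": [0, -2, 0], "gripper": 0},
    {"dr": [0, 0, 0], "dp": [0, -4, 0], "gripper": 0},
  ],
)

```text
t: 17.98
position: [0.5844, -0.0937, 0.0783]
tcp_rot: [0.106, 0.994, 0.0, 0.0]
contact_force: [1.0, 1.8, 2.1]
gripper_width: 0.0003
```

Call:
jog_arm(
  plan=[
    {"dr": [0, 0, 0], "dp": [0, -4, 0], "gripper": 0},
    {"dr": [0, 0, 0], "dp": [0, -4, 0], "gripper": 0},
    {"dr": [0, 0, 0], "dp": [0, -4, 0], "gripper": 0},
    {"dr": [0, 0, 0], "dp": [0, -4, 0], "gripper": 0},
    {"dr": [0, 0, 0], "dp": [0, -4, 0], "gripper": 0},
    {"dr": [0, 0, 0], "dp": [0, -4, 0], "gripper": 0},
    {"dr": [0, 0, 0], "dp": [0, -4, 0], "gripper": 0},
    {"dr": [0, 0, 0], "dp": [0, -4, 0], "gripper": 0},
    {"dr": [0, 0, 0], "dp": [0, -4, 0], "gripper": 0},
    {"dr": [0, 0, 0], "dp": [0, -4, 0], "gripper": 0},
    {"dr": [0, 0, 0], "dp": [0, -4, 0], "gripper": 0},
    {"dr": [0, 0, 0], "dp": [0, -4, 0], "gripper": 0},
    {"dr": [0, 0, 0], "dp": [0, -4, 0], "gripper": 0},
    {"dr": [0, 0, 0], "dp": [0, 0, 0], "gripper": 0},
  ],
)

```text
t: 19.73
position: [0.5732, -0.145, 0.078]
tcp_rot: [0.106, 0.994, -0.0, -0.0]
contact_force: [-0.1, 0.1, 0.2]
gripper_width: 0.0
```

```bash
python3 - <<'E'
from h import *; loc()
from plant import camera
import cv2
cv2.imwrite("pics/w11.png",camera("wrist")[:,:,::-1])
E
```

```text
t 19.73 charger-frame TCP mm [  0.  -29.7  78. ] yaw err deg -0.0 tz [-0. -0. -1.] F [-0.07  0.06  0.23] q [-0.25  0.18  0.02  1.41 -0.   -0.04] w 0.0
```

View pics/w11.png

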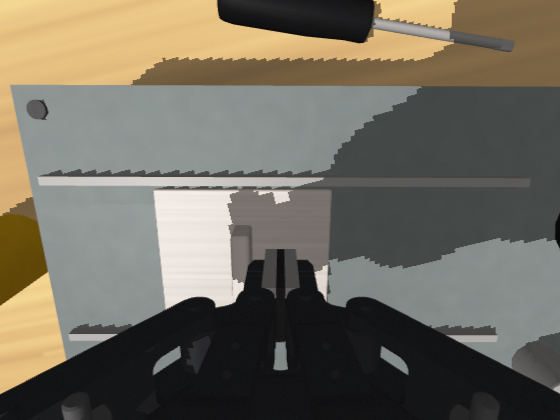

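```bash
python3 - <<'E'
from h import *
a=wback((38,181),.095)[1];b=wback((530,182),.095)[1];l=wback((154,191),.0935)[1];r=wback((330,190),.0935)[1]
print(a,b,l,r,"shutter-well", (l+r)/2-(a+137-60),(l+r)/2-(b-78-60))
E
```

```text
-105.5 109.1 -55.8 22.3 shutter-well 11.75 12.150000000000006
```

Call:
jog_arm(
  plan=[
    {"dr": [0, 0, 0], "dp": [0, -4, 0], "gripper": 0},
    {"dr": [0, 0, 0], "dp": [0, -4, 0], "gripper": 0},
    {"dr": [0, 0, 0], "dp": [0, -4, 0], "gripper": 0},
    {"dr": [0, 0, 0], "dp": [0, 0, 0], "gripper": 0},
    {"dr": [0, 0, 0], "dp": [0, 6, 0], "gripper": 0},
    {"dr": [0, 0, 0], "dp": [0, 0, -15], "gripper": 0},
    {"dr": [0, 0, 0], "dp": [0, 0, -30], "gripper": 0},
    {"dr": [0, 0, 0], "dp": [0, 0, -40], "gripper": 0},
    {"dr": [0, 0, 0], "dp": [0, 0, -40], "gripper": 0},
    {"dr": [0, 0, 0], "dp": [30, 0, 0], "gripper": 0},
    {"dr": [0, 0, 0], "dp": [40, 0, 0], "gripper": 0},
    {"dr": [0, 0, 0], "dp": [40, 0, 0], "gripper": 0},
    {"dr": [0, 0, 0], "dp": [0, 0, 0], "gripper": 0},
    {"dr": [0, 0, 0], "dp": [0, 0, 0], "gripper": 0},
  ],
)

```text
t: 21.52
position: [0.4651, -0.1274, 0.2042]
tcp_rot: [0.106, 0.994, -0.0, 0.001]
contact_force: [-1.0, 1.3, 0.5]
gripper_width: -0.0
```

```bash
python3 - <<'E'
from h import *; loc()
from plant import camera
import cv2
cv2.imwrite("pics/w12.png",camera("wrist")[:,:,::-1])
a=camera("side")[180:400,190:400,::-1];cv2.imwrite("pics/s12.png",cv2.resize(a,None,fx=2.7,fy=2.7,interpolation=cv2.INTER_CUBIC))
E
```

```text
t 21.52 charger-frame TCP mm [-109.4  -35.3  204.2] yaw err deg 0.03 tz [ 0.002 -0.001 -1.   ] F [-0.98  1.34  0.5 ] q [-0.27 -0.08 -0.    1.65 -0.   -0.06] w -0.0
```

View pics/w12.png

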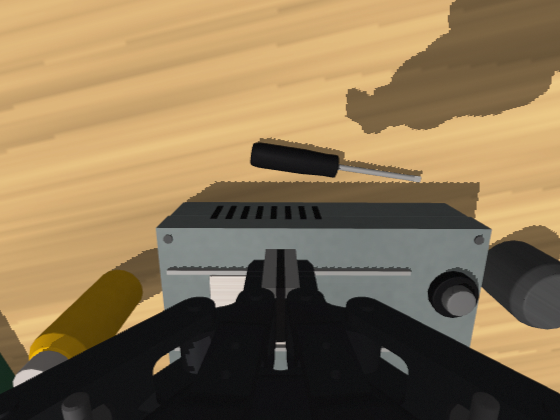

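View pics/s12.png

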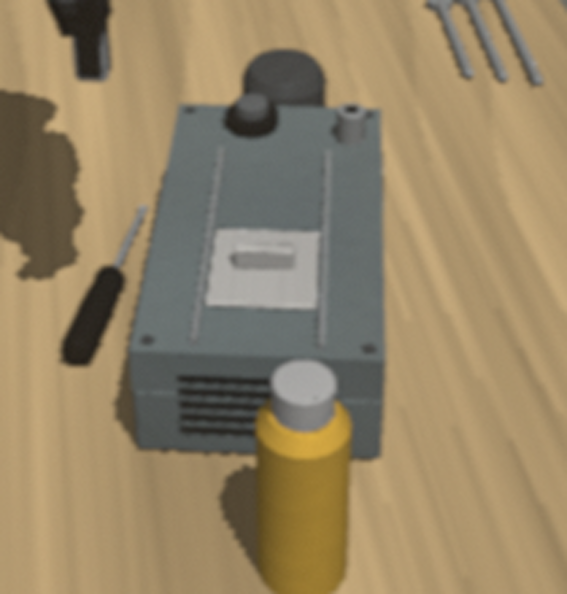

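```bash
python3 - <<'E'
from h import *; loc()
from plant import *
q=np.array([[321,232],[215,229],[205,304],[319,308]])/2.7+[190,180]
LS=lambda d:[[.036,d+.04,.0935],[-.036,d+.04,.0935],[-.036,d-.04,.0935],[.036,d-.04,.0935]]
print("shutter-well mm",1e3*(least_squares(lambda d:(proj("side",W(P,LS(d[0])))-q).ravel(),[-.06]).x+.06))
print(close_job())
E
```

```text
t 21.62 charger-frame TCP mm [-109.2  -35.3  203.4] yaw err deg 0.04 tz [ 0. -0. -1.] F [-0.55 -0.6  -0.64] q [-0.27 -0.08 -0.    1.65 -0.   -0.06] w -0.0
shutter-well mm [-0.70036854]
the job is handed in; nothing more can be done
None
```

I pushed the shutter clear of the well, pressed the reset key down to its stop and let it up, then pushed the shutter back over the well and handed the job in at 21.6 s. I got no verdict, so the results below are from my own checks.

- **Opening:** with the fingers shut, I pushed the tab to about 73 mm from the well's centre. The wrist picture showed the whole well uncovered. The forces I read while pushing were about 2–3 N, but only at the end of each move.
- **Key press:** the tool stopped descending while the force rose from 8 to 15 N, so the key was on its stop. I held it there for more than 0.3 s. After I lifted clear, the key looked up again in the wrist picture; I could not read its travel directly.
- **Closing:** the side camera put the shutter within 1 mm of centred on the well (−0.7 mm). The arm is clear and touching nothing.
- **Surroundings:** the start button and all four loose items looked unmoved by eye in the last pictures; I did not measure their positions.

Two readings disagreed with what I was given or had fitted:
- **Fingertip position:** `nose_length` says the fingertips are 8 mm ahead of the TCP. With the fingers shut, the pictures and a touch of about 17 N on the charger's top put them about 21 mm behind it. I used the touched value.
- **Charger position:** the wrist camera placed the charger about 3 mm further along its y axis than the fixed cameras did. I used the wrist view for the well and for the closing distance.

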